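# Set the bearing cup of a cake turntable square into its base

## Robot

A 7-joint arm with a two-finger parallel gripper is mounted at the origin on the work surface. World frame = base frame: x ahead of the robot, y to its left, z up, the work surface at z = 0. Lengths are in m, angles in degrees, forces in N, time in s.
With the tool pointing down it reaches from about 0.4 to 0.9 m from the base axis. Payload 5.5 kg.
Tool frame: the origin (TCP) lies midway between the tips of the shut fingers; the grasp point (between the pads) lies grip_depth behind it (grip_depth is the distance from the TCP to the grasp point, in m); z points along the fingers, y is the line along which they close (so a half turn about z gives the same grasp; the last joint's range is limited). The gripper opens to 92 mm and grips with 3 to 60 N. Pads are 19 mm wide; open, the fingers measure 130 mm over their backs; the gripper's body (75 mm by 190 mm) begins 47 mm behind the grasp point.
Start: joints at [-60.665, 28.699, -24.465, 88.831, 12.651, 65.22, -12.049], TCP at [0.16, 0.63, 0.19] pointing down, gripper open.
Joint ranges: [-164.97, 164.97], [-17.58, 116.51], [-87.97, 89.64], [11.32, 138.91], [-80.73, 260.73], [10.89, 115.49], [-147.41, 147.41]. Speed limits (degrees/s): [147.25, 147.25, 180, 180, 180, 180, 180].

## Interface

Orientations are given as [roll, pitch, yaw] about the fixed x, y, z axes, in that order (R = Rz(yaw) Ry(pitch) Rx(roll)).
In Python, from plant import * gives the robot as it stands.
- The arm moves only by the tool apply_moves, never from a script. Its argument "moves" is text: rows parted by semicolons, each of 5 numbers parted by spaces: the shift along the tool's x, y, z in units of 0.5 m (1.0 is 0.5 m), then the turn about the tool's z in units of 360 degrees (1.0 is 360 degrees), then the opening, from -1 (shut) to 1 (fully open), so that 0 is half open. A call has 1 to 20 rows; each row is the pose to reach, as a shift and turn from the pose commanded when the call began, along the tool's axes at that moment, turning the shorter way round; what a row does not reach only later rows make up. A row lasts 1/10 s, in which the tool goes at most 50 mm and 8.59 degrees, less where a joint would pass 70% of its speed; a pose out of reach is approached as far as the arm can. A call with a number of a shift or a turn outside -1 to 1 is refused whole. A call with a gripper value outside its range is refused whole. The fingers move at their own pace and stop on an object; "squeeze" is the grip in N (left out, the last holds). Time passes only in rows, so rows that repeat a pose let the fingers close. It gives the time, the measured TCP pose, the force, the opening and the grip force at its end, in the units of the state.
- state(): the state, without advancing time (a new reading comes with each control period).
- read_camera(name): name is "scene" or "top"; returns a dict with "image" (384x512x3 uint8, red, green, blue), "fov_y" (degrees; the focal length in pixels is half the picture's height over the tangent of half this angle, whatever the lens; pixels are square), "cx", "cy" (the principal point, pixels), "T" (4x4, takes a point from camera to world coordinates). Camera axes: x right, y down, z forward; pixel columns grow to the right and rows downward; lengths in m; the calibration is good to about 2 mm. A picture is of the moment at which its call begins. There is no depth.
- finish_job(): hands the job in; it is judged then, once.
Trained networks look in a picture, given as the dict that the camera call returned (one of the last four; its "shot" number tells which), for a name from the list of things; names that differ only in an ending like _2 or _b are one class to them, and where a whole thing is asked for, a point or a joint stands for the part that bears it (a point fixed in the world has none). Each returns a list of dicts, best first, with "score" (0 to 1); they miss things now and then, are a little off and sometimes report something else, mostly with a low value. They report only what shows in the picture. A call takes as long as a camera call.
- spot_in(name, picture): "box" ([left, top, width, height] in pixels, round what is visible of it).
- outline_of(name, picture): "region" (384x512 bool, what is visible of it) and "box" ([left, top, width, height] in pixels, round what is visible of it).
- place_of(name, picture): "position" ([column, row] in pixels: a listed point, or the origin of a listed thing).
The state is a dict: "t": time; "q": joint angles; "joint_velocities": joint speeds; "joint_efforts": joint torques, N m; "ee_pos": TCP position; "ee_rot": TCP orientation; "wrist_force": force on the tool from outside, world axes, zero at the start; "wrist_torque": the same for the moment, N m; "finger_gap": opening from 0.0 (shut) to 1.0 (fully open); "gripper_force": force on a finger pad.
Only numpy, scipy, OpenCV 4.12 (cv2) and the standard library are available. Lean on these libraries where they do the work, as an engineer would, in place of code of your own. Each camera call takes 0.05 s, during which the arm holds its last target. There are 200 camera calls.

## Task

Of the two cake-turntable bases on the bakery bench, one has its wide bearing cup still standing proud of the bore. Push that cup down, a little at a time on alternate sides of its rim so that it never leans more than about ten degrees, until its flange lies square and fully home on the base. Do not touch the other base, whose cup is already in.

Things in the scene. Friction and masses are not known exactly. Their poses are not given: they have to be found in the camera images.
- rim (a point): Centre of the top face of the proud cup, an open aluminium ring (the point is in air); z = the cup's axis, up when square. Its flat flange is 160 mm outside, 116 mm inside diameter, 6 mm thick: press at 69 mm radius. Flange top is 66 mm above the bench when home, 99 to 106 mm at the start, when the cup may lean up to 4 degrees any way.
- cup_depth (a joint): How far the cup's centre is pushed in, m: 0 = 40 mm proud, 0.040 = home, where the flange stops on the base. It starts at 0 to 0.007. A stiff fit, about 5 to 15 N when slow; it stays where left. Pressing one side sinks it; the centre sinks a third to half as much, the far side stays or rises a little. 12 mm down on one side from level leans it 5 to 6 degrees; 20 mm is too far.
- stand: The grey round base of the proud cup, fixed to the bench: 60 mm high, 192 mm across the foot, 176 mm at the top, with a 150 mm bore. Origin at the centre of its underside, z up; any yaw.
- ready: The other base, a fixed bystander of the same make, 192 mm across the foot, its cup already home (rim top 66 mm high). Origin at the centre of its underside, z up. Not to be touched.

How it is judged:
By the outcome, as a careful person would: the job done as asked, in the order asked, and still so for the second after the job is handed in, with the robot touching nothing.
It also fails if it takes over 70 s, if anything falls off the work surface, if the arm or the gripper's body presses on something with over 40 N, if the wrist force passes 120 N, or if a joint passes its speed limit or range.

## Working session

There is one attempt and no reset: what is moved stays moved. The work goes in short steps, Python scripts to look and compute and a tool call to move; the robot and the scene stay as the last step left them, time stands still between calls to the robot, and variables do not carry over. Pictures are saved under pics/ and viewed, at most 10 in all, crops included, and the job is handed in when it is done.

Besides the shell and the picture viewer there is one more tool, called as a command line: name --argument value ..., lists and objects as JSON in quotes. apply_moves: Moves the arm, as the interface text tells. Its arguments: {"type":"object","properties":{"moves":{"type":"string"},"squeeze":{"type":"number"}},"required":["moves"]}

```bash
mkdir -p pics; cat > h.py <<'E'
from plant import *
import numpy as np, cv2
def ray(p,uv):
    h,w=p["image"].shape[:2]; f=h/2/np.tan(np.radians(p["fov_y"])/2)
    d=np.array([(uv[0]-p["cx"])/f,(uv[1]-p["cy"])/f,1.]); T=np.array(p["T"])
    return T[:3,3],T[:3,:3]@d
def at_z(p,uv,z):
    o,d=ray(p,uv); return o+d*(z-o[2])/d[2]
def proj(p,X):
    h,w=p["image"].shape[:2]; f=h/2/np.tan(np.radians(p["fov_y"])/2); T=np.array(p["T"])
    c=(np.asarray(X)-T[:3,3])@T[:3,:3]; return np.c_[c[:,0]/c[:,2]*f+p["cx"],c[:,1]/c[:,2]*f+p["cy"]]
E
python3 - <<'E'
from h import *
s=state();print({k:np.round(s[k],3) for k in('t','ee_pos','ee_rot','wrist_force','finger_gap')})
ims=[]
for n in("scene","top"):
    p=read_camera(n);ims.append(p["image"]);print(n,p["fov_y"],np.round(p["T"],3).tolist())
    for k,z in(("rim",.102),("stand",0),("ready",0)):
        for r in place_of(k,p)[:3]:print(k,r["score"],np.round(r["position"],1),at_z(p,r["position"],z).round(4))
cv2.imwrite("pics/a.png",cv2.cvtColor(ims[0],cv2.COLOR_RGB2BGR));cv2.imwrite("pics/b.png",cv2.cvtColor(ims[1],cv2.COLOR_RGB2BGR))
E
```

```text
{'t': np.float64(0.0), 'ee_pos': array([0.16 , 0.629, 0.189]), 'ee_rot': array([-1.79887e+02, -5.00000e-03,  1.65748e+02]), 'wrist_force': array([-0.622,  0.626, -0.603]), 'finger_gap': np.float64(0.999)}
scene 53.17191948542024 [[0.389, 0.681, -0.621, 1.002], [0.921, -0.289, 0.26, -0.187], [-0.002, -0.673, -0.74, 0.621], [0.0, 0.0, 0.0, 1.0]]
rim 0.93 [116.6 210.9] [ 0.5172 -0.2478  0.102 ]
stand 0.73 [131.3 242.6] [ 0.5141 -0.2463  0.    ]
ready 0.58 [365.1 190.4] [0.5754 0.2498 0.    ]
top 43.19323162243812 [[-0.013, -0.981, 0.195, 0.316], [-1.0, 0.012, -0.008, 0.0], [0.005, -0.195, -0.981, 1.252], [0.0, 0.0, 0.0, 1.0]]
rim 0.58 [356.1 208.9] [ 0.5245 -0.2504  0.102 ]
stand 0.72 [348.  220.4] [ 0.5127 -0.2498  0.    ]
ready 0.59 [157.3 199.3] [0.5751 0.2496 0.    ]
```

View pics/a.png

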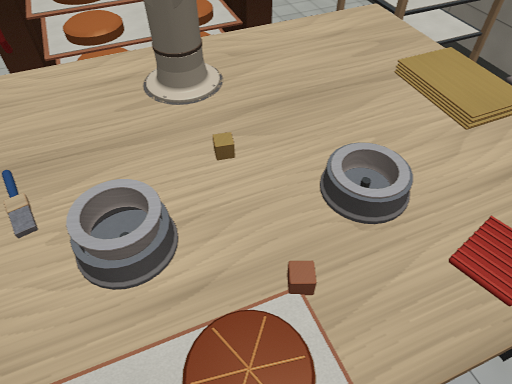

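View pics/b.png

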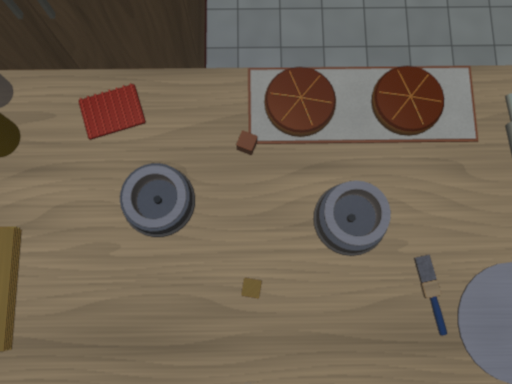

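The top view puts the proud cup at about pixel (355,212) and the ready one at (157,200). In the scene view the proud cup is at (117,211). I'll shut the fingers and go over.

apply_moves --moves "-0.87 -0.666 0 -0.0396 -1;-0.87 -0.666 0 -0.0396 -1;-0.87 -0.666 0 -0.0396 -1;-0.87 -0.666 0 -0.0396 -1;-0.87 -0.666 0 -0.0396 -1;-0.87 -0.666 0 -0.0396 -1;-0.87 -0.666 0 -0.0396 -1;-0.87 -0.666 0 -0.0396 -1;-0.87 -0.666 0 -0.0396 -1;-0.87 -0.666 0 -0.0396 -1;-0.87 -0.666 0 -0.0396 -1;-0.87 -0.666 0 -0.0396 -1;-0.87 -0.666 0 -0.0396 -1;-0.87 -0.666 0 -0.0396 -1" --squeeze 20

```text
t: 1.8
ee_pos: [0.4988, 0.2015, 0.1901]
ee_rot: [180.0, -0.0, -179.9]
wrist_force: [0.4, 0.5, 0.2]
finger_gap: 0.006
gripper_force: 0.0
```

```bash
python3 - <<'E'
from h import *
from scipy.optimize import least_squares
obs=[]
for n in("scene","top"):
    p=read_camera(n)
    r=place_of("rim",p);s=place_of("stand",p)
    for x in r[:2]:print(n,"rim",x["score"],np.round(x["position"],1))
    obs.append((p,np.array(r[0]["position"])))
    o=outline_of("rim",p)
    for x in s[:2]:print("stand",x["score"],at_z(p,x["position"],0).round(4))
    im=p["image"].copy(); 
    if o: print("outline",o[0]["score"],o[0]["box"]); im[o[0]["region"]]=im[o[0]["region"]]//2+np.array([0,127,0],np.uint8)
    c=np.round(proj(p,[[.513,-.248,0.1]])[0]).astype(int); x0=max(c[0]-80,0);y0=max(c[1]-80,0)
    cr=im[y0:y0+160,x0:x0+160]; cv2.imwrite(f"pics/c_{n}.png",cv2.cvtColor(cv2.resize(cr,None,fx=3,fy=3),cv2.COLOR_RGB2BGR)); print(x0,y0)
X=least_squares(lambda X:np.concatenate([proj(p,[X])[0]-u for p,u in obs]),[.51,-.25,.1]);print(X.x.round(4),X.fun.round(2))
s=state();print(s["t"],np.round(s["ee_pos"],4),np.round(s["ee_rot"],2),np.round(s["q"],1))
a=cv2.imread("pics/c_scene.png");b=cv2.imread("pics/c_top.png");H=max(a.shape[0],b.shape[0])
f=lambda m:cv2.copyMakeBorder(m,0,H-m.shape[0],0,0,0)
m=np.hstack([f(a),f(b)]);cv2.imwrite("pics/c.png",cv2.resize(m,None,fx=800/m.shape[1],fy=800/m.shape[1]))
E
```

```text
scene rim 0.57 [115.2 213. ]
stand 0.94 [ 0.5149 -0.2484  0.    ]
outline 0.64 [67.3, 181.9, 95.8, 80.9]
36 130
top rim 0.78 [357.6 210. ]
stand 0.72 [ 0.5188 -0.2499  0.    ]
outline 0.61 [324.8, 180.1, 66.6, 61.5]
275 134
[ 0.5217 -0.2516  0.103 ] [-0.58  0.06 -0.84 -0.03]
2.2 [0.4994 0.2007 0.1902] [ 180.      0.   -179.94] [-11.2  16.2 -16.1 105.2   5.2  59.2  60.7]
```

View pics/c.png

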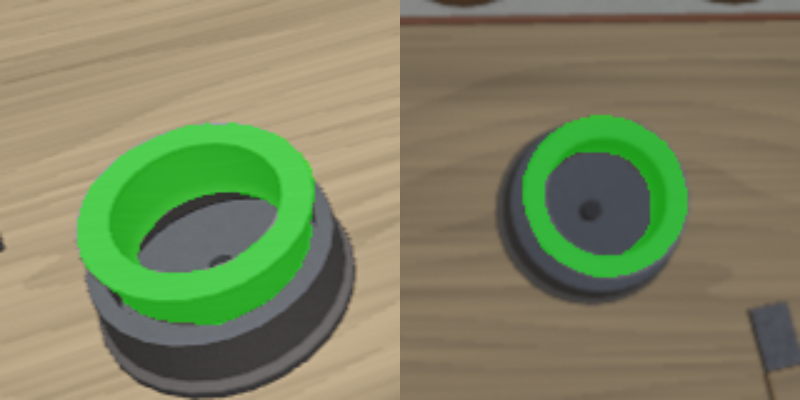

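Both views show the ring proud of its base, with the centre near (0.518,-0.250,0.103) and the stand near (0.516,-0.249). It may be a bit low on +x, so I'll start pressing on the -x side.

apply_moves --moves "0.104 -0.9 0.12 0 -1;0.104 -0.9 0.12 0 -1;0.104 -0.9 0.12 0 -1;0.104 -0.9 0.12 0 -1;0.104 -0.9 0.12 0 -1;0.104 -0.9 0.12 0 -1;0.104 -0.9 0.12 0 -1;0.104 -0.9 0.12 0 -1;0.104 -0.9 0.12 0 -1;0.104 -0.9 0.12 0 -1;0.104 -0.9 0.12 0 -1;0.104 -0.9 0.12 0 -1;0.104 -0.9 0.12 0 -1"

```text
t: 3.5
ee_pos: [0.4484, -0.2477, 0.1303]
ee_rot: [180.0, 0.0, -179.8]
wrist_force: [-0.2, 0.7, 0.8]
finger_gap: 0.008
gripper_force: 0.0
```

```bash
cat > fit.py <<'E'
from h import *
from scipy.optimize import least_squares
th=np.linspace(0,2*np.pi,400)
def ring(q,r,dz):
    c=np.array(q[:3]);R=cv2.Rodrigues(np.array([q[3],q[4],0.]))[0]
    return c+(np.c_[r*np.cos(th),r*np.sin(th),0*th+dz])@R.T
def mask(p,q):  # visible ring top+walls silhouette: flange solid minus view through the bore
    m=np.zeros(p["image"].shape[:2],np.uint8)
    S=8
    for dz in(0,-.006):
        cv2.fillConvexPoly(m,cv2.convexHull(np.round(proj(p,ring(q,.08,dz))*2**4).astype(np.int32)),1,shift=4)
    return m
def fit(obs,q0):
    # the outline's upper hull: compare hull extents in many directions with the flange's
    def res(q):
        out=[]
        for p,h,A in obs:
            a=np.vstack([proj(p,ring(q,.08,0)),proj(p,ring(q,.08,-.006))])
            out.append((a@A.T).max(0)-h)
        return np.r_[np.concatenate(out),(np.array(q[3:])/.07)*.5]
    return least_squares(res,q0,loss="soft_l1",x_scale=[.01,.01,.01,.1,.1])
def observe(dirs):
    obs=[]
    for n in("scene","top"):
        p=read_camera(n);o=outline_of("rim",p)
        if not o: continue
        ys,xs=np.nonzero(o[0]["region"]); P=np.c_[xs,ys].astype(float)
        a=dirs[n];A=np.c_[np.cos(a),np.sin(a)]
        obs.append((p,(P@A.T).max(0)+.3,A)); print(n,o[0]["score"])
    return obs
E
python3 - <<'E'
from fit import *
# use only directions where the flange's own edge is the silhouette (upper side of pictures)
d={"scene":np.radians(np.arange(175,366,10)),"top":np.radians(np.arange(0,360,10))}
obs=observe(d); r=fit(obs,[.518,-.25,.103,0,0]);print(r.x.round(4),"lean deg x,y",np.degrees(r.x[3:]).round(2),np.abs(r.fun).max().round(2))
s=state();print(s["t"],np.round(s["ee_pos"],4),np.round(s["wrist_force"],1))
E
```

```text
scene 0.6
top 0.73
[ 0.5275 -0.2516  0.0958 -0.0045  0.2941] lean deg x,y [-0.26 16.85] 19.03
3.7 [ 0.4482 -0.2487  0.1303] [-0.4  1.1 -0.4]
```

The gripper blocks the view, so that fit is no use. I'll find the rim by touch instead.

apply_moves --moves "0 0 0.02 0 -1;0 0 0.036 0 -1;0 0 0.04 0 -1;0 0 0.044 0 -1;0 0 0.047 0 -1;0 0 0.05 0 -1"

```text
t: 4.3
ee_pos: [0.4478, -0.25, 0.1051]
ee_rot: [-180.0, 0.0, 180.0]
wrist_force: [1.3, -0.2, 0.2]
finger_gap: 0.004
gripper_force: 0.0
```

apply_moves --moves "0 0 0.003 0 -1;0 0 0.006 0 -1;0 0 0.008 0 -1;0 0 0.008 0 -1"

```text
t: 4.7
ee_pos: [0.4476, -0.2498, 0.101]
ee_rot: [180.0, -0.0, -180.0]
wrist_force: [0.2, -0.9, 0.1]
finger_gap: 0.006
gripper_force: 0.0
```

apply_moves --moves "0 0 0.003 0 -1;0 0 0.006 0 -1;0 0 0.008 0 -1;0 0 0.008 0 -1"

```text
t: 5.1
ee_pos: [0.4475, -0.2498, 0.0969]
ee_rot: [180.0, -0.0, -180.0]
wrist_force: [0.2, 0.3, 0.2]
finger_gap: 0.005
gripper_force: 0.0
```

```bash
python3 - <<'E'
from h import *
ims=[]
for n in("scene","top"):
    p=read_camera(n);u=proj(p,[state()["ee_pos"]])[0];print(n,u.round(1))
    x0=max(int(u[0])-70,0);y0=max(int(u[1])-90,0)
    cr=p["image"][y0:y0+150,x0:x0+150];print(x0,y0);ims.append(cv2.resize(cr,(400,400),interpolation=cv2.INTER_CUBIC))
cv2.imwrite("pics/d.png",cv2.cvtColor(np.hstack(ims),cv2.COLOR_RGB2BGR))
E
```

```text
scene [110.2 186.2]
40 96
top [357.2 240.9]
287 150
```

View pics/d.png

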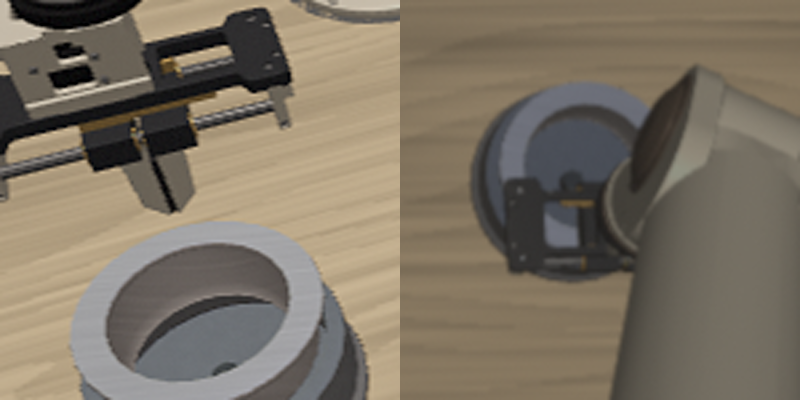

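```bash
python3 - <<'E'
from h import *
import plant
print([k for k in dir(plant) if not k.startswith('_')], getattr(plant,'grip_depth',None))
s=state();e=np.array(s["ee_pos"]);print(s["t"],e)
p=read_camera("scene");print([k for k in p],p["cx"],p["cy"])
for dz in (0,.01,.02,.03,.04):print(dz,proj(p,[e+[0,0,dz]]).round(1))
cr=p["image"][120:240,50:210].copy();cr=cv2.resize(cr,(800,600),interpolation=cv2.INTER_CUBIC)
for dz in (0,.02,.04):
    u=(proj(p,[e+[0,0,dz]])[0]-[50,120]+.5)*5;cv2.circle(cr,tuple(int(v) for v in u),5,(255,0,0),1)
cv2.imwrite("pics/e.png",cv2.cvtColor(cr,cv2.COLOR_RGB2BGR))
E
```

```text
['Unreachable', 'finish_job', 'grip_depth', 'outline_of', 'place_of', 'read_camera', 'spot_in', 'state'] 0.0188
5.2 [ 0.44764342 -0.24985809  0.09706799]
['image', 'fov_y', 'cx', 'cy', 'T', 'shot'] 256.04850478559297 189.51280655713754
0 [[110.1 186.2]]
0.01 [[108.6 182.5]]
0.02 [[107.  178.7]]
0.03 [[105.4 174.9]]
0.04 [[103.8 171. ]]
```

View pics/e.png

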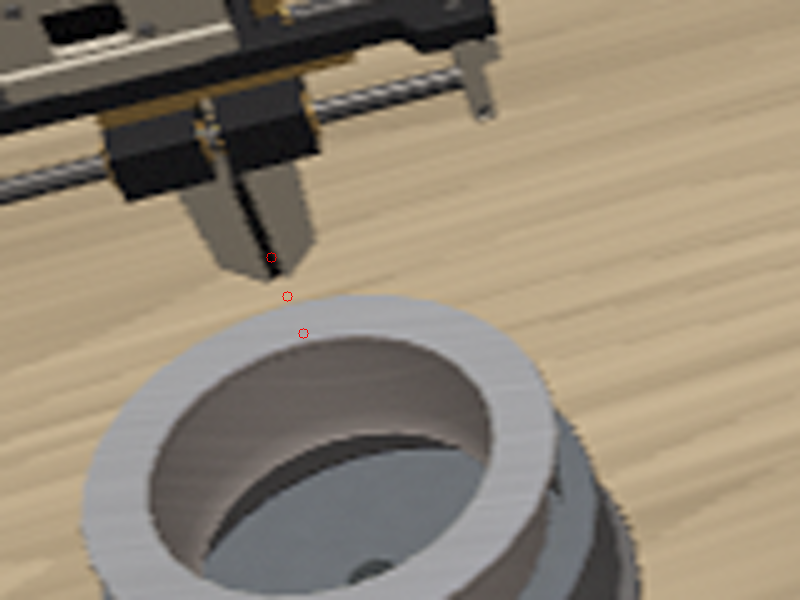

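```bash
python3 - <<'E'
from h import *
s=state();e=np.array(s["ee_pos"])
for n in("scene","top"):
    p=read_camera(n);print(n)
    for z in (.066,.09,.12):
        print(z,[proj(p,[e+[sx*.0375,.095,z]])[0].round(1).tolist() for sx in(-1,1)])
    if n=="top": print("ray (327,217.5),(327,251) at z .163,.193:",[at_z(p,u,z).round(3).tolist() for u in((327,217.5),(327,251)) for z in(.163,.193)])
    if n=="scene": print([at_z(p,(50+u/5,120+v/5),z).round(3).tolist() for u,v in((495,35),(272,277)) for z in(.097,.127,.163,.193,.22)])
E
```

```text
scene
0.066 [[149.1, 133.9], [158.3, 159.4]]
0.09 [[146.3, 123.6], [155.6, 149.0]]
0.12 [[142.7, 109.9], [152.1, 135.2]]
[[0.302, -0.145, 0.097], [0.342, -0.148, 0.127], [0.39, -0.151, 0.163], [0.43, -0.153, 0.193], [0.466, -0.155, 0.22], [0.415, -0.256, 0.097], [0.448, -0.252, 0.127], [0.488, -0.247, 0.163], [0.522, -0.243, 0.193], [0.552, -0.24, 0.22]]
top
0.066 [[321.9, 254.7], [320.6, 221.6]]
0.09 [[323.5, 253.7], [322.1, 219.9]]
0.12 [[325.5, 252.4], [324.0, 217.7]]
ray (327,217.5),(327,251) at z .163,.193: [[0.494, -0.17, 0.163], [0.49, -0.165, 0.193], [0.418, -0.167, 0.163], [0.415, -0.162, 0.193]]
```

The e.png view shows the tip at about crop pixel (272,277), roughly 30 mm above the reported TCP. The top view agrees on x and y. I'll go down and let contact settle it.

apply_moves --moves "0 0 0.006 0 -1;0 0 0.012 0 -1;0 0 0.018 0 -1;0 0 0.022 0 -1"

```text
t: 5.75
ee_pos: [0.4474, -0.2497, 0.0856]
ee_rot: [180.0, -0.0, -180.0]
wrist_force: [-0.3, -0.6, 0.8]
finger_gap: 0.005
gripper_force: 0.0
```

apply_moves --moves "0 0 0.003 0 -1;0 0 0.006 0 -1;0 0 0.008 0 -1"

```text
t: 6.05
ee_pos: [0.4476, -0.2498, 0.082]
ee_rot: [180.0, -0.0, -180.0]
wrist_force: [-0.9, -0.0, -0.4]
finger_gap: 0.003
gripper_force: 0.0
```

apply_moves --moves "0 0 0.003 0 -1;0 0 0.006 0 -1;0 0 0.008 0 -1"

```text
t: 6.35
ee_pos: [0.4476, -0.2498, 0.078]
ee_rot: [180.0, -0.0, -180.0]
wrist_force: [-0.3, -0.3, 0.4]
finger_gap: 0.006
gripper_force: 0.0
```

apply_moves --moves "0 0 0.003 0 -1;0 0 0.006 0 -1;0 0 0.006 0 -1"

```text
t: 6.65
ee_pos: [0.4475, -0.2498, 0.0749]
ee_rot: [180.0, -0.0, -180.0]
wrist_force: [0.7, -0.2, 0.1]
finger_gap: 0.006
gripper_force: 0.0
```

apply_moves --moves "0 0 0.003 0 -1;0 0 0.006 0 -1;0 0 0.006 0 -1"

```text
t: 6.95
ee_pos: [0.4475, -0.2498, 0.0719]
ee_rot: [180.0, -0.0, -180.0]
wrist_force: [0.4, -0.7, -0.8]
finger_gap: 0.007
gripper_force: 0.0
```

apply_moves --moves "0 0 0.003 0 -1;0 0 0.005 0 -1;0 0 0.005 0 -1"

```text
t: 7.25
ee_pos: [0.4475, -0.2498, 0.0694]
ee_rot: [180.0, -0.0, -180.0]
wrist_force: [0.8, 0.2, 0.4]
finger_gap: 0.004
gripper_force: 0.0
```

```bash
python3 - <<'E'
from h import *
s=state();e=np.array(s["ee_pos"]);print(s["t"],e,np.round(s["wrist_force"],1))
p=read_camera("scene")
cr=p["image"][120:240,50:210].copy();cr=cv2.resize(cr,(800,600),interpolation=cv2.INTER_CUBIC)
for dz in (0,.03):
    u=(proj(p,[e+[0,0,dz]])[0]-[50,120]+.5)*5;cv2.circle(cr,tuple(int(v) for v in u),5,(255,0,0),1)
cv2.imwrite("pics/f.png",cv2.cvtColor(cr,cv2.COLOR_RGB2BGR))
E
```

```text
7.25 [ 0.4475433  -0.24975859  0.06942106] [0.8 0.2 0.4]
```

View pics/f.png

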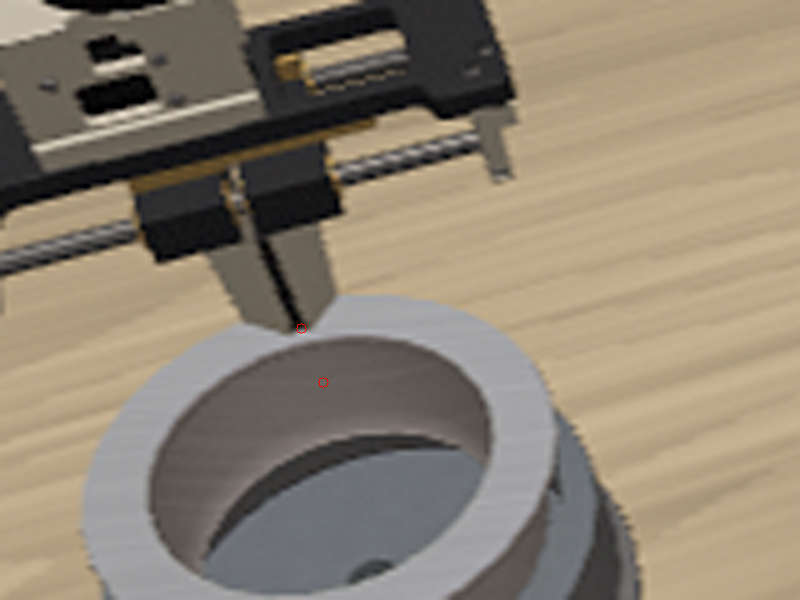

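The tip, at crop (293,333), now appears just over the middle of the flange, so contact should come any moment.

apply_moves --moves "0 0 0.003 0 -1;0 0 0.004 0 -1;0 0 0.004 0 -1"

```text
t: 7.6
ee_pos: [0.4477, -0.2498, 0.0675]
ee_rot: [180.0, -0.0, -180.0]
wrist_force: [0.1, -0.3, -0.1]
finger_gap: 0.006
gripper_force: 0.0
```

apply_moves --moves "0 0 0.003 0 -1;0 0 0.004 0 -1;0 0 0.004 0 -1"

```text
t: 7.9
ee_pos: [0.4478, -0.25, 0.0657]
ee_rot: [-180.0, 0.0, 180.0]
wrist_force: [-0.9, 0.7, 2.9]
finger_gap: 0.006
gripper_force: 1.1
```

Contact on the -x side came at a reported z of about 0.066. That is the low side, so I'll go across to +x.

apply_moves --moves "0 0 -0.058 0 -1;-0.1 0 -0.058 0 -1;-0.2 0 -0.058 0 -1;-0.276 0 -0.058 0 -1;-0.276 0 -0.05 0 -1;-0.276 0 -0.04 0 -1;-0.276 0 -0.03 0 -1;-0.276 0 -0.03 0 -1"

```text
t: 8.7
ee_pos: [0.5832, -0.2501, 0.0793]
ee_rot: [180.0, -0.2, 179.9]
wrist_force: [-0.7, 0.1, -0.6]
finger_gap: 0.008
gripper_force: 0.0
```

apply_moves --moves "0 0 0.003 0 -1;0 0 0.006 0 -1;0 0 0.006 0 -1"

```text
t: 9.0
ee_pos: [0.5854, -0.25, 0.0777]
ee_rot: [-180.0, 0.0, 180.0]
wrist_force: [0.7, 1.1, 1.6]
finger_gap: 0.005
gripper_force: 0.0
```

apply_moves --moves "0 0 0.003 0 -1;0 0 0.006 0 -1;0 0 0.006 0 -1"

```text
t: 9.3
ee_pos: [0.5855, -0.2497, 0.0744]
ee_rot: [180.0, -0.0, -180.0]
wrist_force: [0.5, -0.5, 0.1]
finger_gap: 0.007
gripper_force: 0.0
```

apply_moves --moves "0 0 0.003 0 -1;0 0 0.006 0 -1;0 0 0.006 0 -1"

```text
t: 9.6
ee_pos: [0.5854, -0.2497, 0.0713]
ee_rot: [180.0, -0.0, -180.0]
wrist_force: [-0.2, -0.9, -0.0]
finger_gap: 0.008
gripper_force: 0.0
```

apply_moves --moves "0 0 0.003 0 -1;0 0 0.004 0 -1;0 0 0.004 0 -1"

```text
t: 9.9
ee_pos: [0.5856, -0.2498, 0.0695]
ee_rot: [180.0, -0.0, -180.0]
wrist_force: [0.6, -0.4, -0.7]
finger_gap: 0.004
gripper_force: 0.0
```

apply_moves --moves "0 0 0.003 0 -1;0 0 0.006 0 -1;0 0 0.006 0 -1"

```text
t: 10.2
ee_pos: [0.5855, -0.2498, 0.0663]
ee_rot: [180.0, -0.0, -180.0]
wrist_force: [0.5, -0.3, -0.7]
finger_gap: 0.004
gripper_force: 0.0
```

apply_moves --moves "0 0 0.003 0 -1;0 0 0.006 0 -1;0 0 0.006 0 -1"

```text
t: 10.5
ee_pos: [0.5863, -0.2501, 0.0642]
ee_rot: [-180.0, 0.1, -180.0]
wrist_force: [-0.8, -1.1, 3.7]
finger_gap: 0.004
gripper_force: 1.9
```

apply_moves --moves "0 0 -0.036 0 -1;0.07 0.07 -0.036 0 -1;0.138 0.138 -0.036 0 -1;0.138 0.138 -0.024 0 -1;0.138 0.138 -0.014 0 -1;0.138 0.138 -0.014 0 -1"

```text
t: 11.1
ee_pos: [0.5173, -0.1817, 0.0703]
ee_rot: [-180.0, 0.0, 180.0]
wrist_force: [-0.5, -0.7, 0.2]
finger_gap: 0.001
gripper_force: 0.0
```

apply_moves --moves "0 0 0.003 0 -1;0 0 0.006 0 -1;0 0 0.006 0 -1"

```text
t: 11.4
ee_pos: [0.517, -0.1814, 0.0673]
ee_rot: [-180.0, -0.0, 180.0]
wrist_force: [1.1, 0.0, -0.3]
finger_gap: 0.003
gripper_force: 0.0
```

apply_moves --moves "0 0 0.003 0 -1;0 0 0.006 0 -1;0 0 0.006 0 -1"

```text
t: 11.7
ee_pos: [0.5166, -0.1809, 0.0645]
ee_rot: [180.0, -0.0, 180.0]
wrist_force: [0.2, 0.5, 0.6]
finger_gap: 0.002
gripper_force: 0.2
```

The rim is nearly level, with contact at about 0.065 on N, E and W. Now the first real press, 10 mm on +y.

apply_moves --moves "0 0 0.003 0 -1;0 0 0.006 0 -1;0 0 0.009 0 -1;0 0 0.012 0 -1;0 0 0.015 0 -1;0 0 0.018 0 -1;0 0 0.02 0 -1"

```text
t: 12.4
ee_pos: [0.5176, -0.1786, 0.0553]
ee_rot: [179.9, 0.1, -179.9]
wrist_force: [-0.0, 5.4, 7.8]
finger_gap: 0.01
gripper_force: 4.0
```

apply_moves --moves "0 0 -0.06 0 -1;0 -0.09 -0.06 0 -1;0 -0.18 -0.06 0 -1;0 -0.276 -0.06 0 -1;0 -0.276 -0.05 0 -1;0 -0.276 -0.036 0 -1;0 -0.276 -0.03 0 -1;0 -0.276 -0.03 0 -1"

```text
t: 13.2
ee_pos: [0.5169, -0.3185, 0.0698]
ee_rot: [-180.0, 0.0, -179.9]
wrist_force: [-1.6, -2.4, 4.8]
finger_gap: 0.005
gripper_force: 2.1
```

apply_moves --moves "0 0 0.003 0 -1;0 0 0.006 0 -1;0 0 0.006 0 -1"

```text
t: 13.5
ee_pos: [0.5173, -0.3188, 0.0674]
ee_rot: [-179.9, 0.1, -179.9]
wrist_force: [-0.6, -2.6, 5.6]
finger_gap: 0.007
gripper_force: 2.5
```

apply_moves --moves "0 0 0.003 0 -1;0 0 0.006 0 -1;0 0 0.009 0 -1;0 0 0.012 0 -1;0 0 0.015 0 -1;0 0 0.018 0 -1;0 0 0.021 0 -1;0 0 0.024 0 -1;0 0 0.027 0 -1;0 0 0.03 0 -1;0 0 0.033 0 -1;0 0 0.036 0 -1;0 0 0.038 0 -1"

```text
t: 14.8
ee_pos: [0.5174, -0.3215, 0.0493]
ee_rot: [-179.7, 0.1, -180.0]
wrist_force: [-3.1, -7.2, 8.7]
finger_gap: 0.006
gripper_force: 4.4
```

apply_moves --moves "0 0 -0.06 0 -1;0 0.09 -0.066 0 -1;0 0.18 -0.066 0 -1;0 0.276 -0.066 0 -1;0 0.276 -0.056 0 -1;0 0.276 -0.042 0 -1;0 0.276 -0.034 0 -1;0 0.276 -0.034 0 -1"

```text
t: 15.6
ee_pos: [0.5157, -0.1819, 0.0635]
ee_rot: [-180.0, -0.1, 179.9]
wrist_force: [-1.0, -0.4, -0.3]
finger_gap: 0.005
gripper_force: 0.0
```

apply_moves --moves "0 0 0.004 0 -1;0 0 0.008 0 -1;0 0 0.008 0 -1"

```text
t: 15.9
ee_pos: [0.5169, -0.1817, 0.0608]
ee_rot: [-180.0, 0.0, 179.9]
wrist_force: [-1.1, 0.1, 3.6]
finger_gap: 0.006
gripper_force: 1.6
```

apply_moves --moves "0 0 0.003 0 -1;0 0 0.006 0 -1;0 0 0.009 0 -1;0 0 0.012 0 -1;0 0 0.015 0 -1;0 0 0.018 0 -1;0 0 0.021 0 -1;0 0 0.024 0 -1;0 0 0.027 0 -1;0 0 0.03 0 -1;0 0 0.033 0 -1;0 0 0.036 0 -1;0 0 0.04 0 -1"

```text
t: 17.2
ee_pos: [0.5182, -0.1778, 0.0415]
ee_rot: [179.8, 0.1, -179.9]
wrist_force: [0.2, 6.6, 8.7]
finger_gap: 0.006
gripper_force: 4.9
```

apply_moves --moves "0 0 -0.06 0 -1;0 -0.09 -0.066 0 -1;0 -0.18 -0.066 0 -1;0 -0.276 -0.066 0 -1;0 -0.276 -0.056 0 -1;0 -0.276 -0.042 0 -1;0 -0.276 -0.034 0 -1;0 -0.276 -0.034 0 -1"

```text
t: 18.0
ee_pos: [0.5167, -0.3184, 0.0575]
ee_rot: [-180.0, -0.0, -179.9]
wrist_force: [-0.8, -1.6, 4.5]
finger_gap: 0.002
gripper_force: 2.0
```

apply_moves --moves "0 0 0.003 0 -1;0 0 0.006 0 -1;0 0 0.006 0 -1"

```text
t: 18.3
ee_pos: [0.517, -0.3187, 0.0552]
ee_rot: [-179.9, 0.0, -179.9]
wrist_force: [-1.4, -2.6, 5.2]
finger_gap: 0.007
gripper_force: 2.6
```

apply_moves --moves "0 0 0.003 0 -1;0 0 0.006 0 -1;0 0 0.009 0 -1;0 0 0.012 0 -1;0 0 0.015 0 -1;0 0 0.018 0 -1;0 0 0.021 0 -1;0 0 0.024 0 -1;0 0 0.027 0 -1;0 0 0.03 0 -1;0 0 0.033 0 -1;0 0 0.036 0 -1"

```text
t: 19.5
ee_pos: [0.5175, -0.3213, 0.0383]
ee_rot: [-179.7, 0.1, -180.0]
wrist_force: [-3.3, -7.1, 9.1]
finger_gap: 0.001
gripper_force: 4.7
```

apply_moves --moves "0 0 -0.06 0 -1;0 0.09 -0.066 0 -1;0 0.18 -0.066 0 -1;0 0.276 -0.066 0 -1;0 0.276 -0.056 0 -1;0 0.276 -0.042 0 -1;0 0.276 -0.034 0 -1;0 0.276 -0.034 0 -1"

```text
t: 20.3
ee_pos: [0.5156, -0.1819, 0.0525]
ee_rot: [-180.0, -0.1, 179.9]
wrist_force: [-0.6, -0.6, 0.5]
finger_gap: 0.007
gripper_force: 0.0
```

apply_moves --moves "0 0 0.003 0 -1;0 0 0.006 0 -1;0 0 0.006 0 -1"

```text
t: 20.6
ee_pos: [0.5164, -0.1815, 0.0504]
ee_rot: [-180.0, -0.0, 179.9]
wrist_force: [0.9, -0.2, -0.9]
finger_gap: 0.003
gripper_force: 0.0
```

apply_moves --moves "0 0 0.003 0 -1;0 0 0.006 0 -1;0 0 0.009 0 -1;0 0 0.012 0 -1;0 0 0.015 0 -1;0 0 0.018 0 -1;0 0 0.021 0 -1;0 0 0.024 0 -1;0 0 0.027 0 -1;0 0 0.03 0 -1;0 0 0.033 0 -1;0 0 0.036 0 -1"

```text
t: 21.8
ee_pos: [0.5181, -0.1781, 0.0335]
ee_rot: [179.9, 0.1, -179.9]
wrist_force: [-1.1, 6.7, 8.2]
finger_gap: 0.004
gripper_force: 4.4
```

apply_moves --moves "0 0 -0.06 0 -1;0 -0.09 -0.066 0 -1;0 -0.18 -0.066 0 -1;0 -0.276 -0.066 0 -1;0 -0.276 -0.056 0 -1;0 -0.276 -0.042 0 -1;0 -0.276 -0.034 0 -1;0 -0.276 -0.034 0 -1"

```text
t: 22.6
ee_pos: [0.5164, -0.3162, 0.0484]
ee_rot: [179.9, -0.1, -179.8]
wrist_force: [-0.2, -0.2, 0.4]
finger_gap: 0.004
gripper_force: 0.0
```

apply_moves --moves "0 0 0.003 0 -1;0 0 0.006 0 -1;0 0 0.006 0 -1"

```text
t: 22.9
ee_pos: [0.5169, -0.3183, 0.0466]
ee_rot: [180.0, 0.0, -179.9]
wrist_force: [-0.0, 0.3, 0.5]
finger_gap: 0.007
gripper_force: 0.0
```

apply_moves --moves "0 0 0.003 0 -1;0 0 0.006 0 -1;0 0 0.009 0 -1;0 0 0.012 0 -1;0 0 0.015 0 -1;0 0 0.018 0 -1;0 0 0.021 0 -1;0 0 0.024 0 -1;0 0 0.027 0 -1;0 0 0.03 0 -1;0 0 0.032 0 -1"

```text
t: 24.0
ee_pos: [0.517, -0.3232, 0.0324]
ee_rot: [-179.7, 0.1, 179.9]
wrist_force: [-2.8, -5.2, 7.1]
finger_gap: 0.004
gripper_force: 4.1
```

apply_moves --moves "0 0 -0.05 0 -1;-0.07 0.07 -0.06 0 -1;-0.138 0.138 -0.06 0 -1;-0.138 0.138 -0.05 0 -1;-0.138 0.138 -0.036 0 -1;-0.138 0.138 -0.03 0 -1;-0.138 0.138 -0.03 0 -1"

```text
t: 24.7
ee_pos: [0.5836, -0.2513, 0.0444]
ee_rot: [-180.0, -0.2, 179.9]
wrist_force: [0.2, 0.1, 0.2]
finger_gap: 0.007
gripper_force: 0.0
```

apply_moves --moves "0 0 0.003 0 -1;0 0 0.006 0 -1;0 0 0.006 0 -1"

```text
t: 25.0
ee_pos: [0.5853, -0.2504, 0.0425]
ee_rot: [-180.0, -0.0, 180.0]
wrist_force: [-0.5, -0.2, 0.2]
finger_gap: 0.003
gripper_force: 0.0
```

apply_moves --moves "0 0 0.003 0 -1;0 0 0.006 0 -1;0 0 0.008 0 -1;0 0 0.008 0 -1"

```text
t: 25.4
ee_pos: [0.5856, -0.2498, 0.0384]
ee_rot: [180.0, -0.0, -180.0]
wrist_force: [-0.2, 0.4, 0.2]
finger_gap: 0.004
gripper_force: 0.0
```

apply_moves --moves "0 0 0.003 0 -1;0 0 0.005 0 -1;0 0 0.005 0 -1"

```text
t: 25.7
ee_pos: [0.5864, -0.25, 0.0367]
ee_rot: [-180.0, 0.1, -180.0]
wrist_force: [0.2, -0.5, 4.9]
finger_gap: 0.008
gripper_force: 2.1
```

apply_moves --moves "0 0 0.003 0 -1;0 0 0.006 0 -1;0 0 0.009 0 -1;0 0 0.012 0 -1;0 0 0.015 0 -1;0 0 0.015 0 -1"

```text
t: 26.3
ee_pos: [0.5883, -0.2501, 0.0312]
ee_rot: [-179.9, 0.3, -180.0]
wrist_force: [0.4, 2.1, 14.0]
finger_gap: 0.002
gripper_force: 6.7
```

apply_moves --moves "0 0 -0.05 0 -1;0.09 0 -0.056 0 -1;0.18 0 -0.056 0 -1;0.276 0 -0.056 0 -1;0.276 0 -0.046 0 -1;0.276 0 -0.032 0 -1;0.276 0 -0.026 0 -1;0.276 0 -0.026 0 -1"

```text
t: 27.1
ee_pos: [0.4484, -0.2498, 0.0412]
ee_rot: [180.0, -0.0, -179.9]
wrist_force: [-2.8, -0.7, 5.1]
finger_gap: 0.003
gripper_force: 2.0
```

apply_moves --moves "0 0 0.003 0 -1;0 0 0.005 0 -1;0 0 0.005 0 -1"

```text
t: 27.4
ee_pos: [0.4478, -0.2497, 0.0391]
ee_rot: [180.0, -0.1, -180.0]
wrist_force: [-3.2, -0.2, 5.7]
finger_gap: 0.007
gripper_force: 2.4
```

apply_moves --moves "0 0 0.003 0 -1;0 0 0.006 0 -1;0 0 0.009 0 -1;0 0 0.012 0 -1;0 0 0.015 0 -1;0 0 0.018 0 -1;0 0 0.021 0 -1;0 0 0.021 0 -1"

```text
t: 28.2
ee_pos: [0.4463, -0.2491, 0.0294]
ee_rot: [179.9, -0.2, -180.0]
wrist_force: [-9.7, 3.4, 19.9]
finger_gap: 0.005
gripper_force: 9.6
```

apply_moves --moves "0 0 -0.05 0 -1;-0.07 0.07 -0.056 0 -1;-0.138 0.138 -0.056 0 -1;-0.138 0.138 -0.046 0 -1;-0.138 0.138 -0.032 0 -1;-0.138 0.138 -0.026 0 -1;-0.138 0.138 -0.026 0 -1"

```text
t: 28.9
ee_pos: [0.5151, -0.1819, 0.0405]
ee_rot: [180.0, -0.1, 179.9]
wrist_force: [0.7, 1.6, 0.1]
finger_gap: 0.004
gripper_force: 0.0
```

apply_moves --moves "0 0 0.003 0 -1;0 0 0.006 0 -1;0 0 0.006 0 -1"

```text
t: 29.2
ee_pos: [0.5163, -0.1813, 0.0386]
ee_rot: [-180.0, -0.0, 179.9]
wrist_force: [-0.0, 0.5, -0.1]
finger_gap: 0.003
gripper_force: 0.0
```

apply_moves --moves "0 0 0.003 0 -1;0 0 0.006 0 -1;0 0 0.009 0 -1;0 0 0.012 0 -1;0 0 0.015 0 -1;0 0 0.018 0 -1;0 0 0.018 0 -1"

```text
t: 29.9
ee_pos: [0.5173, -0.1796, 0.0302]
ee_rot: [179.9, 0.0, -179.9]
wrist_force: [-1.2, 3.4, 6.3]
finger_gap: 0.007
gripper_force: 3.1
```

apply_moves --moves "0 0 0.003 0 -1;0 0 0.004 0 -1;0 0 0.004 0 -1"

```text
t: 30.2
ee_pos: [0.5175, -0.1793, 0.0291]
ee_rot: [179.9, 0.1, -179.9]
wrist_force: [-3.5, 4.2, 14.3]
finger_gap: 0.004
gripper_force: 7.5
```

apply_moves --moves "0 0 0.003 0 -1;0 0 0.004 0 -1;0 0 0.004 0 -1"

```text
t: 30.5
ee_pos: [0.5177, -0.1792, 0.0287]
ee_rot: [179.9, 0.1, -179.9]
wrist_force: [-7.9, 5.4, 28.5]
finger_gap: 0.001
gripper_force: 14.4
```

apply_moves --moves "0 0 -0.04 0 -1;0 -0.09 -0.05 0 -1;0 -0.18 -0.05 0 -1;0 -0.276 -0.05 0 -1;0 -0.276 -0.04 0 -1;0 -0.276 -0.028 0 -1;0 -0.276 -0.02 0 -1;0 -0.276 -0.02 0 -1"

```text
t: 31.3
ee_pos: [0.5166, -0.3168, 0.0348]
ee_rot: [179.9, -0.1, -179.9]
wrist_force: [0.2, 0.8, -0.4]
finger_gap: 0.001
gripper_force: 0.0
```

apply_moves --moves "0 0 0.003 0 -1;0 0 0.005 0 -1;0 0 0.005 0 -1"

```text
t: 31.6
ee_pos: [0.517, -0.3176, 0.0334]
ee_rot: [180.0, 0.0, -179.9]
wrist_force: [-0.8, 2.5, 2.7]
finger_gap: 0.007
gripper_force: 1.6
```

N is hard against its stop at about 0.0287. Now S.

apply_moves --moves "0 0 0.003 0 -1;0 0 0.006 0 -1;0 0 0.009 0 -1;0 0 0.011 0 -1;0 0 0.011 0 -1"

```text
t: 32.1
ee_pos: [0.5175, -0.3193, 0.0295]
ee_rot: [-179.9, 0.1, -180.0]
wrist_force: [-3.3, 1.7, 13.8]
finger_gap: 0.005
gripper_force: 6.8
```

apply_moves --moves "0 0 0.002 0 -1;0 0 0.004 0 -1;0 0 0.004 0 -1"

```text
t: 32.4
ee_pos: [0.5176, -0.3194, 0.0291]
ee_rot: [-179.9, 0.1, 180.0]
wrist_force: [-6.8, 4.6, 25.3]
finger_gap: 0.01
gripper_force: 12.6
```

apply_moves --moves "0 0 -0.04 0 -1;-0.07 0.07 -0.05 0 -1;-0.138 0.138 -0.05 0 -1;-0.138 0.138 -0.036 0 -1;-0.138 0.138 -0.024 0 -1;-0.138 0.138 -0.018 0 -1;-0.138 0.138 -0.012 0 -1;-0.138 0.138 -0.008 0 -1;-0.138 0.138 -0.008 0 -1"

```text
t: 33.3
ee_pos: [0.5848, -0.2516, 0.0303]
ee_rot: [-180.0, -0.0, 179.9]
wrist_force: [-1.8, 0.9, 5.6]
finger_gap: 0.007
gripper_force: 2.8
```

apply_moves --moves "0 0 0.003 0 -1;0 0 0.006 0 -1;0 0 0.006 0 -1"

```text
t: 33.6
ee_pos: [0.5853, -0.2515, 0.0293]
ee_rot: [-180.0, 0.0, 179.9]
wrist_force: [-5.5, 2.6, 18.6]
finger_gap: 0.008
gripper_force: 8.6
```

apply_moves --moves "0 0 0.002 0 -1;0 0 0.004 0 -1;0 0 0.004 0 -1"

```text
t: 33.9
ee_pos: [0.5854, -0.2515, 0.0289]
ee_rot: [-180.0, 0.1, 179.9]
wrist_force: [-10.0, 4.1, 27.7]
finger_gap: 0.007
gripper_force: 14.6
```

apply_moves --moves "0 0 -0.04 0 -1;0.09 0 -0.05 0 -1;0.18 0 -0.05 0 -1;0.276 0 -0.05 0 -1;0.276 0 -0.036 0 -1;0.276 0 -0.024 0 -1;0.276 0 -0.016 0 -1;0.276 0 -0.012 0 -1;0.276 0 -0.009 0 -1;0.276 0 -0.009 0 -1"

```text
t: 34.9
ee_pos: [0.4479, -0.2505, 0.0294]
ee_rot: [-180.0, -0.1, -180.0]
wrist_force: [-4.9, 0.2, 9.4]
finger_gap: 0.006
gripper_force: 5.1
```

apply_moves --moves "0 0 0.003 0 -1;0 0 0.007 0 -1;0 0 0.007 0 -1"

```text
t: 35.2
ee_pos: [0.448, -0.2505, 0.0286]
ee_rot: [-180.0, -0.1, -180.0]
wrist_force: [-14.2, 4.6, 36.7]
finger_gap: 0.005
gripper_force: 18.8
```

All four sides are hard at 0.0287–0.029. I'll do one last check press on N and S, then back off.

apply_moves --moves "0 0 -0.04 0 -1;-0.07 0.07 -0.05 0 -1;-0.138 0.138 -0.05 0 -1;-0.138 0.138 -0.036 0 -1;-0.138 0.138 -0.024 0 -1;-0.138 0.138 -0.018 0 -1;-0.138 0.138 -0.012 0 -1;-0.138 0.138 -0.008 0 -1;-0.138 0.138 -0.005 0 -1;-0.138 0.138 -0.003 0 -1;-0.138 0.138 -0.003 0 -1"

```text
t: 36.3
ee_pos: [0.5159, -0.1818, 0.029]
ee_rot: [-180.0, -0.0, 179.9]
wrist_force: [-7.5, 2.0, 18.9]
finger_gap: 0.003
gripper_force: 9.2
```

apply_moves --moves "0 0 -0.04 0 -1;0 -0.09 -0.05 0 -1;0 -0.18 -0.05 0 -1;0 -0.276 -0.05 0 -1;0 -0.276 -0.036 0 -1;0 -0.276 -0.022 0 -1;0 -0.276 -0.014 0 -1;0 -0.276 -0.008 0 -1;0 -0.276 -0.004 0 -1;0 -0.276 0 0 -1;0 -0.276 0 0 -1"

```text
t: 37.4
ee_pos: [0.517, -0.3172, 0.0292]
ee_rot: [179.9, -0.0, -179.9]
wrist_force: [-5.8, 3.9, 15.8]
finger_gap: 0.003
gripper_force: 8.0
```

apply_moves --moves "0 0 -0.05 0 -1;0 0 -0.12 0 -1;0 0 -0.2 0 -1;0.1 0.3 -0.3 0 -1;0.15 0.5 -0.3 0 -1;0.15 0.55 -0.3 0 -1;0.15 0.6 -0.3 0 -1;0.15 0.6 -0.3 0 -1;0.15 0.6 -0.3 0 -1;0.15 0.6 -0.3 0 -1;0.15 0.6 -0.3 0 -1"

```text
t: 38.5
ee_pos: [0.4414, -0.0152, 0.1778]
ee_rot: [180.0, 0.1, -179.6]
wrist_force: [0.3, 0.3, -0.3]
finger_gap: 0.005
gripper_force: 0.0
```

```bash
python3 - <<'E'
from fit import *
d={"scene":np.radians(np.arange(175,366,10)),"top":np.radians(np.arange(0,360,10))}
ims=[]
for n in("scene","top"):
    p=read_camera(n);r=place_of("rim",p);print(n,[(x["score"],at_z(p,x["position"],.066).round(4)) for x in r[:2]])
    im=cv2.resize(p["image"],None,fx=5,fy=5,interpolation=cv2.INTER_CUBIC)
    for v in proj(p,ring([.516,-.2495,.066,0,0],.08,0))[::8]: cv2.circle(im,tuple(int(a) for a in (v+.5)*5),2,(255,0,0),-1)
    c=(proj(p,[[.516,-.2495,.05]])[0]*5).astype(int);x0=max(c[0]-200,0);ims.append(im[c[1]-250:c[1]+250,x0:x0+400])
cv2.imwrite("pics/g.png",cv2.cvtColor(np.hstack(ims),cv2.COLOR_RGB2BGR))
s=state();print(s["t"],np.round(s["ee_pos"],3),np.round(s["wrist_force"],1))
E
```

```text
scene [(0.68, array([ 0.522 , -0.2548,  0.066 ]))]
top [(0.67, array([ 0.516 , -0.2493,  0.066 ]))]
38.7 [ 0.442 -0.02   0.177] [-0.6  0.3 -0.9]
```

View pics/g.png

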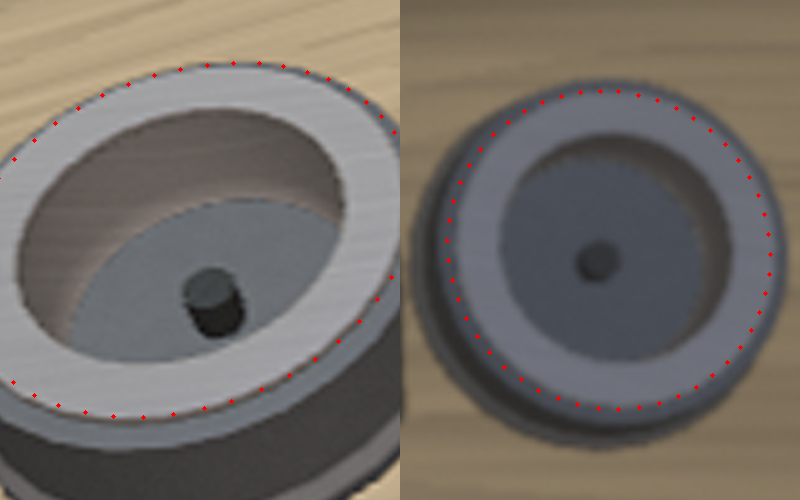

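The flange lies evenly on the base all round. The red model ring, level at 66 mm, follows its edge in both views, and the arm is clear, so I'm handing in.

```bash
python3 -c "
from plant import *
print(finish_job())"
```

```text
the job is handed in; nothing more can be done
None
```

The proud cup is home and square on its base: all four sides stopped hard at the same height, within about 0.5 mm. The lean stayed under about 7°, the other base was not touched, and I handed in at about 39 s with the arm clear.

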